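Close up a tin rack by re-seating its notched stop

TASK

Close up the row of tins on the wooden rack: lift the steel stop arm by its handle out of its notch, bring it along towards the tins and the end plate, and let it down into the notch that holds the three tins with the least play the notches allow. The tins stay standing in the rack between the stop and the end plate, the stop must sit fully down in its notch, and the mug, the shaker and the egg timer are to be left where they are.

Things in the scene. Friction and masses are not known exactly. Their poses are not given: they have to be found in the camera images.
- rack: Fixed wooden tin rack, 390 mm long (y) and 150 mm deep (x from -63 to +87 mm; -x is the robot's side). Origin: middle of the tin lane, at worktop height. Tins stand on its board at z = 10 mm. Lane: x = -34 to +34 mm, between a back strip (top z = 35 mm) and the notched front rail (x = -46 to -34 mm). A steel rod runs along y at x = 74, z = 66 mm.
- first_notch (a point): Mouth centre of the first notch in the front rail (rack x = -40, y = -130, z = 60 mm); axes as the rack's. Eight notches, open at the top, follow one another from here towards +y at 18 mm pitch; each is 12 mm wide and 15 mm deep, between 6 mm wide ridges with round tops at z = 60 mm.
- runner (a joint): Slide of the stop along the rear rod, in m, towards the rack's +y: 0 = first notch (the start), 0.018 times n = centred in notch n (n = 0 to 6). Light (about 0.4 N of friction); it stays where it is left. The arm's centre line is at rack y = -130 mm + this value. Seated in a notch it has 3 mm of play either way.
- stop_arm (a joint): Tilt of the stop arm about the rear rod, in rad: 0 = down in a notch; grows to 0.5 as the front is lifted. It falls back by its own weight (160 g, about 0.8 N at the handle). The tooth under it, 114 mm in front of the rod, clears the ridges above about 0.12 rad; let down within about 5 mm of a notch's centre it slips in.
- handle (a point): Centre of the stop's T-handle: a wooden crossbar, 12 mm thick, 80 mm long (y), at the arm's front (rack x = -105, z = 66 mm when seated). From it the arm, a steel bar 14 mm wide, 10 mm thick, runs back level, 53 mm free before the rail; a web 10 mm thick (y) hangs below it from x = -113 to -73, down to z = 33 mm. Hook the crossbar from below astride the web, or pinch arm and web from above.
- stop_face (a point): Centre of the +y side, facing the tins, of the steel plate that hangs from the stop arm into the lane: 46 mm (x) by 46 mm high by 8 mm thick (y). This side is 4 mm from the arm's centre line. Axes as the rack's, tilting with the arm.
- end_face (a point): Centre of the side facing the tins (-y) of the wooden end plate, clamped across the lane at the rack's +y end at a place that differs from run to run; it does not move. 60 mm wide (x), 66 mm high, 12 mm thick. Axes as the rack's.
- tin_a: Food tin, 57.4 mm in diameter, 72 mm high, about 180 g, standing in the lane nearest the end plate. Origin: centre of its underside, z along its axis. With gaps between it, its neighbours and the plates.
- tin_b: The same kind of tin, in the middle of the row. Origin: centre of its underside.
- tin_c: The same kind of tin, nearest the stop. Origin: centre of its underside. The three tins touching one another in a straight row are 172 mm long.
- mug: Plain white mug with a handle, 92 x 132 x 105 mm, in front of the microwave, left of the rack; a bystander. Origin at its underside.
- mill: Small glass shaker with a grey top, 44 mm in diameter, 90 mm high, to the right of the rack; a bystander. Origin: centre of its underside.
- egg_timer: Egg timer, 62 mm in diameter, 54 mm high, to the right of the rack; a bystander. Origin: centre of its underside.
Mind the look-alikes: they are no part of the job. What is shaped like the tin_a but blue is not meant.

How it is judged:
On the way:
1. the stop arm is lifted out of its notch (tilt above 0.11 rad) (value of joint stop_arm above 0.11 rad), for 0.1 s.
At the end, for the whole second after the job is handed in: The stop is fully down in a notch (tilt under 0.04 rad), its face under 196 mm from the end plate's: the tightest notch for the 172 mm row, plus play. The three tins stand upright (within 0.1 rad) on the rack, within 20 mm of mid-lane, between stop and end plate; all at rest (value of joint stop_arm below 0.04 rad and velocity of joint stop_arm below 0.1 rad/s and velocity of joint runner below 0.02 m/s and y of stop_face in the frame of end_face above -0.196 m and angle between each of tin_a, tin_b, tin_c's own z axis and vertical below 0.1 rad and z of each of tin_a, tin_b, tin_c in the frame of rack below 0.016 m and x of tin_a in the frame of rack between -0.02 and 0.02 m and y of each of tin_a, tin_b, tin_c in the frame of stop_face above 0.02 m and y of each of tin_a, tin_b, tin_c in the frame of end_face below -0.02 m and linear speed of each of tin_a, tin_b, tin_c below 0.02 m/s and x of tin_b in the frame of rack between -0.02 and 0.02 m and x of tin_c in the frame of rack between -0.02 and 0.02 m); the robot touches nothing.
It fails at once if the plain white mug is moved more than 30 mm (distance of mug from where it was at the start of the episode above 0.03 m).
It fails at once if the small glass shaker with the grey top is moved more than 30 mm (distance of mill from where it was at the start of the episode above 0.03 m).
It fails at once if the egg timer is moved more than 30 mm (distance of egg_timer from where it was at the start of the episode above 0.03 m).
It fails at once if a tin is tipped over (angle between any of tin_a, tin_b, tin_c's own z axis and vertical above 0.6 rad).
It also fails if it takes over 40 s, if anything falls off the work surface, if the arm or the gripper's body presses on something with over 40 N, if the wrist force passes 120 N, or if a joint passes its speed limit or range.

ROBOT

A 7-joint arm with a two-finger parallel gripper is mounted at the origin on a cart in front of the work surface, level with it; the furniture and walls round the work are solid. World frame = base frame: x ahead of the robot, y to its left, z up, the work surface at z = 0. Lengths are in m, angles in rad, forces in N, time in s.
With the tool pointing down it reaches from about 0.35 to 0.9 m from the base axis. Payload 7.2 kg.
Tool frame: the origin (TCP) lies midway between the tips of the shut fingers; the grasp point (between the pads) lies 19 mm behind it; z points along the fingers, y is the direction in which the jaws open and shut (so a half turn about z gives the same grasp; the last joint's range is limited). The gripper opens to 85 mm and grips with 20 to 120 N. Pads are 22 mm wide; open, the fingers measure 114 mm over their backs; the gripper's body (76 mm by 85 mm) begins 54 mm behind the grasp point. The pads swing forward as they close: fully open they stand 13 mm farther back than shut.
Start: joints at [-1.417, 0.411, -0.013, 1.596, 0.006, 1.134, -0.082], TCP at [0.138, 0.61, 0.231] pointing down, gripper open.
Joint ranges: [-2.95, 2.95], [-0.29, 1.99], [-1.47, 1.44], [0.14, 2.54], [-1.03, 4.17], [0.13, 1.85], [-2.86, 2.86]. Speed limits (rad/s): [2.39, 2.39, 3.01, 3.01, 3.14, 3.14, 3.14].

INTERFACE

Orientations are given as a unit quaternion [w, x, y, z].
In Python, from cell import telemetry, read_camera, camera_params, r, find_in, outline_of gives the robot as it stands.
- The arm moves only by the tool carry_out, never from a script. Its argument "series" is a list of rows, each an object of numbers: "fingers": the finger opening in m, from 0 to 0.0854; "x", "y", "z": the shift along the tool's x, y, z in m; "twist": the turn about the tool's z in rad. A call has exactly 10 rows; each row shifts and turns the commanded pose from where the row before left it, along the tool's axes as they then stand; what a row does not reach is not made up. A row lasts 1/12 s, in which the tool goes at most 41.7 mm and 7.16 degrees, less where a joint would pass 70% of its speed; a pose out of reach is approached as far as the arm can. A call is refused whole if a number of a shift passes 0.0417 or a number of a turn 0.125, either way. A call with a gripper value outside its range is refused whole. The fingers move at their own pace and stop on an object; the grip force is fixed at half the most. Time passes only in rows, so rows that do not move let the fingers close, or fill a call up. It gives the time, the measured TCP pose, the force and the opening at its end, in the units of the state.
- telemetry.observe(): the state, without advancing time (a new reading comes with each control period).
- read_camera(name): name is "scene" or "top" or "wrist"; returns (picture, depth): 420x560x3 uint8, red, green, blue; 420x560 float32, m along the optical axis (not along the pixel's ray), 0 where there is no reading.
- camera_params(name): a dict with "fovy" (degrees; the focal length in pixels is half the picture's height over the tangent of half this angle, whatever the lens; pixels are square), "cx", "cy" (the principal point, pixels), "D" ([k1, k2, p1, p2, k3] as OpenCV has them; the pictures are not rectified), "rvec" (rotation vector, rad) and "tvec" (3), from world to camera coordinates, as OpenCV has them. Camera axes: x right, y down, z forward; pixel columns grow to the right and rows downward; lengths in m; the calibration is good to about 2 mm. A picture is of the moment at which its call begins: read the wrist's pose just before it. camera_params takes no time and is no camera call; for the wrist camera it gives the pose at the moment of the call.
- r.close_job(): hands the job in, once; it reports no verdict.
Trained networks look in the newest picture that a camera, given by its name, has taken for a name from the list of things; names that differ only in an ending like _2 or _b are one class to them, and where a whole thing is asked for, a point or a joint stands for the part that bears it (a point fixed in the world has none). Each returns a list of dicts, best first, with "p" (0 to 1); they miss things now and then, are a little off and sometimes report something else, mostly with a low value. They report only what shows in the picture. A call takes as long as a camera call. They do not tell look-alikes from the thing itself.
- find_in(camera, label): "box" ([left, top, right, bottom] in pixels, round what is visible of it).
- outline_of(camera, label): "mask" (420x560 bool, what is visible of it) and "box" ([left, top, right, bottom] in pixels, round what is visible of it).
The state is a dict: "clock": time; "joint_positions": joint angles; "qvel": joint speeds; "joint_efforts": joint torques, N m; "ee_pos": TCP position; "ee_rot": TCP orientation; "wrist_force": force on the tool from outside, world axes, zero at the start; "ft_torque": the same for the moment, N m; "opening": opening from 0.0 (shut) to 1.0 (fully open).
Only numpy, scipy, OpenCV 4.12 (cv2) and the standard library are available. Lean on these libraries where they do the work, as an engineer would, in place of code of your own. Each camera call takes 0.05 s, during which the arm holds its last target.

## Working session

There is one attempt and no reset: what is moved stays moved. The work goes in short steps, Python scripts to look and compute and a tool call to move; the robot and the scene stay as the last step left them, time stands still between calls to the robot, and variables do not carry over. Pictures are saved under pics/ and viewed, and the job is handed in when it is done.

Besides the shell and the picture viewer there is one more tool, called after "Emit:" in YAML: its name, and indented under it one key for each argument. carry_out: Moves the arm, as the interface text tells. Its arguments: {"type":"object","properties":{"series":{"type":"array"}},"required":["series"]}

```bash
ls; mkdir -p pics
python3 - <<'E'
from cell import telemetry, read_camera, camera_params
import cv2
print(telemetry.observe())
for n in ["scene","top"]:
    p,d=read_camera(n); cv2.imwrite(f"pics/{n}0.png",p[:,:,::-1]); print(n,camera_params(n))
E
```

```text
pics
{'clock': 0.0, 'joint_positions': array([-1.41717185,  0.41192621, -0.01273116,  1.59705337,  0.00556602,
        1.13428807, -0.08217381]), 'qvel': array([-1.51895424e-03, -5.79896787e-04,  9.36286348e-04,  4.31561735e-04,
        3.70941135e-05, -2.01880946e-04,  8.54760483e-04]), 'joint_efforts': array([ 4.09566528e-04, -6.00619411e+01,  6.82187229e-01, -2.99413848e+01,
        1.36787639e-02,  1.05505539e-02, -5.41842496e-06]), 'ee_pos': array([0.13741545, 0.60919419, 0.23043274]), 'ee_rot': array([-5.19552861e-05,  1.10658096e-01,  9.93858196e-01, -8.18434666e-04]), 'wrist_force': array([ 0.29042281, -0.31173508,  0.5203431 ]), 'ft_torque': array([-0.02815882,  0.00632599, -0.00945378]), 'opening': 1.0011598017225845}
scene {'fovy': 47.178012296945084, 'cx': 275.5988135092845, 'cy': 212.68998434750773, 'D': array([0.00912678, 0.        , 0.        , 0.        , 0.        ]), 'rvec': array([ 0.82815178, -2.56542535,  1.04305161]), 'tvec': array([0.52326929, 0.25421551, 1.58174527])}
top {'fovy': 46.96803001048717, 'cx': 275.55517626726487, 'cy': 207.4886048401824, 'D': array([-0.0327922,  0.       ,  0.       ,  0.       ,  0.       ]), 'rvec': array([ 1.9739986 , -2.04025877,  0.40439089]), 'tvec': array([0.10720807, 0.57606649, 1.34931826])}
```

View pics/scene0.png

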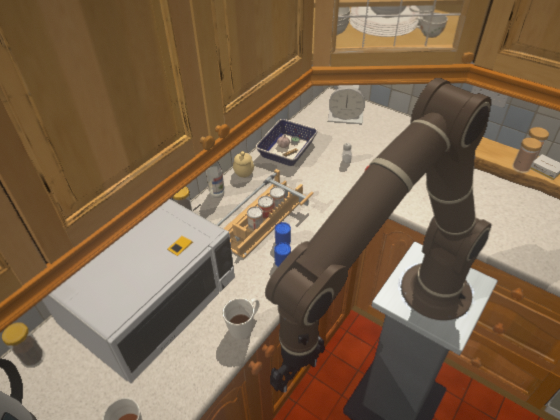

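View pics/top0.png

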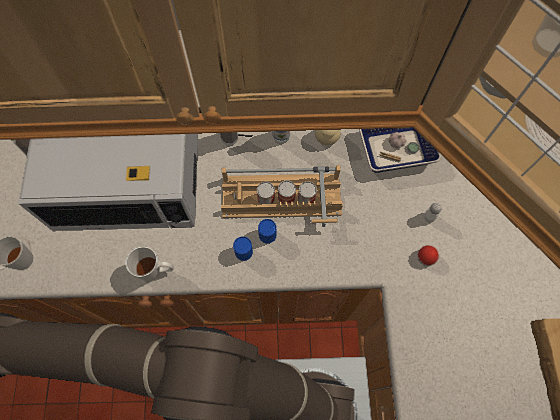

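The top view shows the rack centred near (282,192) with its red/white tins at about (265,193), (287,191) and (308,192). The stop arm is at x≈322 with its handle at (325,221), and the end plate is at x≈240. The look-alikes are the two blue tins at (243,248) and (267,231), which stand outside the rack and aren't part of the job. The mug is at (143,264), the shaker at (434,212) and the red egg timer at (428,255).

```bash
cat > h.py <<'E'
from cell import telemetry, read_camera, camera_params, r, find_in, outline_of
import numpy as np, cv2
def K(n):
    c=camera_params(n); f=210/np.tan(np.radians(c["fovy"])/2)
    return c,np.array([[f,0,c["cx"]],[0,f,c["cy"]],[0,0,1.]])
def cloud(n,d,us,vs):
    c,k=K(n); R=cv2.Rodrigues(c["rvec"])[0]; 
    p=cv2.undistortPoints(np.stack([us,vs],-1).astype(float).reshape(-1,1,2),k,c["D"])[:,0]
    z=d[np.asarray(vs).astype(int),np.asarray(us).astype(int)]
    P=np.c_[p*z[:,None],z]
    return (P-c["tvec"])@R
def atz(n,uv,z):
    c,k=K(n); R=cv2.Rodrigues(c["rvec"])[0]
    p=cv2.undistortPoints(np.array(uv,float).reshape(-1,1,2),k,c["D"])[:,0]
    D=np.c_[p,np.ones(len(p))]@R; O=-R.T@c["tvec"]
    return O+D*((z-O[2])/D[:,2])[:,None]
def proj(n,P):
    c,k=K(n); return cv2.projectPoints(np.array(P,float).reshape(-1,1,3),c["rvec"],c["tvec"],k,c["D"])[0][:,0]
E
python3 - <<'E'
from h import *
for n in ["top"]:
    p,d=read_camera(n)
    np.savez("top0.npz",p=p,d=d)
    for l in ["rack","stop_arm","handle","tin_a","end_face","mug","mill","egg_timer"]:
        try:o=outline_of(n,l)
        except Exception as e: print(l,e); continue
        for q in o[:4]:
            vs,us=np.nonzero(q["mask"]); P=cloud(n,d,us,vs); P=P[np.isfinite(P).all(1)]
            if len(P)==0: continue
            print(l,round(q["p"],2),np.round(q["box"]),np.round(np.percentile(P,[2,50,98],axis=0),3).tolist())
    cv2.imwrite("pics/topcrop.png",cv2.resize(p[150:265,210:360,::-1],None,fx=5,fy=5,interpolation=cv2.INTER_CUBIC))
E
```

```text
rack 0.82 [222. 165. 341. 224.] [[0.553, -0.12, -0.003], [0.665, 0.058, 0.013], [0.755, 0.255, 0.077]]
stop_arm 0.69 [307. 167. 340. 228.] [[0.544, -0.092, 0.003], [0.606, -0.061, 0.069], [0.732, -0.026, 0.077]]
stop_arm 0.59 [277. 179. 297. 203.] [[0.621, 0.024, 0.016], [0.648, 0.052, 0.076], [0.683, 0.078, 0.085]]
stop_arm 0.48 [422. 201. 444. 221.] [[0.555, -0.454, -0.001], [0.569, -0.405, 0.057], [0.601, -0.393, 0.091]]
tin_a 0.88 [296. 182. 318. 200.] [[0.624, -0.037, 0.032], [0.644, -0.012, 0.077], [0.675, 0.013, 0.085]]
tin_a 0.82 [232. 232. 256. 264.] [[0.449, 0.166, 0.0], [0.469, 0.192, 0.067], [0.504, 0.218, 0.075]]
tin_a 0.72 [258. 180. 275. 204.] [[0.626, 0.091, 0.021], [0.647, 0.117, 0.076], [0.683, 0.144, 0.086]]
tin_a 0.59 [257. 222. 275. 241.] [[0.504, 0.092, 0.02], [0.522, 0.119, 0.067], [0.552, 0.144, 0.075]]
end_face 0.55 [235. 186. 241. 203.] [[0.627, 0.197, 0.012], [0.649, 0.205, 0.057], [0.679, 0.222, 0.08]]
mug 0.62 [126. 247. 176. 278.] [[0.384, 0.41, 0.002], [0.43, 0.489, 0.056], [0.469, 0.529, 0.107]]
mill 0.74 [424. 201. 440. 221.] [[0.555, -0.423, 0.006], [0.568, -0.404, 0.056], [0.589, -0.393, 0.09]]
egg_timer 0.9 [419. 247. 437. 265.] [[0.41, -0.4, 0.02], [0.433, -0.374, 0.045], [0.46, -0.354, 0.057]]
```

View pics/topcrop.png

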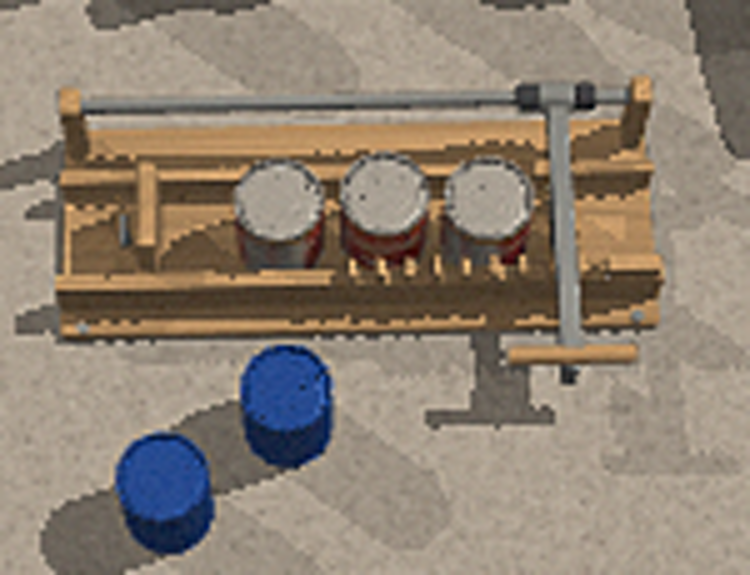

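Run:
```python
from h import *
Z=np.load("top0.npz"); d=Z["d"]
c=lambda q:[(q[0]+.5)/5+210-.5,(q[1]+.5)/5+150-.5]
def A(name,pts,z): print(name,np.round(atz("top",[c(q) for q in pts],z)[:,:2],4).tolist())
A("rod",[(90,104),(300,101.5),(515,98)],.066)
A("handle ends",[(508,356),(637,352)],.066)
A("arm centre front/back",[(571,340),(559,110)],.071)
A("tin tops",[(279,202),(385,195),(488,199)],.082)
A("endplate top -y side",[(157,164),(155,246)],.076)
A("rack front edge corners z?",[(62,338),(660,327)],.005)
A("blue",[(287,385),(164,470)],.072)
# depth points by height
vs,us=np.mgrid[150:230,215:350]; P=cloud("top",d,us.ravel(),vs.ravel())
m=(P[:,2]>.055)&(P[:,2]<.08)&(P[:,0]>.70)
Q=P[m]; print("rod",len(Q),np.polyfit(Q[:,1],Q[:,0],1),Q[:,2].mean())
m=(P[:,2]>.055)&(P[:,2]<.085)&(P[:,0]<.565)&(P[:,0]>.525)&(P[:,1]<0.0)
Q=P[m]; print("handle",len(Q),np.polyfit(Q[:,1],Q[:,0],1),Q.min(0),Q.max(0),np.median(Q,0))
```

```text
rod [[0.735, 0.2388], [0.7322, 0.1026], [0.73, -0.037]]
handle ends [[0.5512, -0.0215], [0.5511, -0.1018]]
arm centre front/back [[0.5586, -0.0608], [0.7179, -0.0644]]
tin tops [[0.6536, 0.1178], [0.6562, 0.0508], [0.6513, -0.0139]]
endplate top -y side [[0.6856, 0.1949], [0.6286, 0.1965]]
rack front edge corners z? [[0.5965, 0.262], [0.5912, -0.1272]]
blue [[0.5344, 0.116], [0.4819, 0.192]]
rod 467 [0.0182752  0.72750504] 0.06937763522952384
handle 115 [0.03683133 0.55287816] [ 0.54181265 -0.09856001  0.05706779] [ 0.56439745 -0.02130297  0.07919866] [ 0.5497433  -0.06035783  0.06894083]
```

Emit:
carry_out:
  series:
    - {"fingers": 0.05, "x": 0, "y": 0, "z": 0, "twist": -0.103}
    - {"fingers": 0.05, "x": 0, "y": 0, "z": 0, "twist": -0.103}
    - {"fingers": 0.05, "x": -0.0225, "y": -0.033, "z": 0, "twist": 0}
    - {"fingers": 0.05, "x": -0.0225, "y": -0.033, "z": 0, "twist": 0}
    - {"fingers": 0.05, "x": -0.0225, "y": -0.033, "z": 0, "twist": 0}
    - {"fingers": 0.05, "x": -0.0225, "y": -0.033, "z": 0, "twist": 0}
    - {"fingers": 0.05, "x": -0.0225, "y": -0.033, "z": 0, "twist": 0}
    - {"fingers": 0.05, "x": -0.0225, "y": -0.033, "z": 0, "twist": 0}
    - {"fingers": 0.05, "x": -0.0225, "y": -0.033, "z": 0, "twist": 0}
    - {"fingers": 0.05, "x": -0.0225, "y": -0.033, "z": 0, "twist": 0}

```text
clock: 1.38
ee_pos: [0.3141, 0.3412, 0.2316]
ee_rot: [0.0, 0.008, 1.0, 0.0]
wrist_force: [0.7, 0.7, -0.0]
opening: 0.584
```

Emit:
carry_out:
  series:
    - {"fingers": 0.05, "x": -0.0224, "y": -0.033, "z": 0, "twist": 0}
    - {"fingers": 0.05, "x": -0.0224, "y": -0.033, "z": 0, "twist": 0}
    - {"fingers": 0.05, "x": -0.0224, "y": -0.033, "z": 0, "twist": 0}
    - {"fingers": 0.05, "x": -0.0224, "y": -0.033, "z": 0, "twist": 0}
    - {"fingers": 0.05, "x": -0.0224, "y": -0.033, "z": 0, "twist": 0}
    - {"fingers": 0.05, "x": -0.0224, "y": -0.033, "z": 0, "twist": 0}
    - {"fingers": 0.05, "x": -0.0224, "y": -0.033, "z": 0, "twist": 0}
    - {"fingers": 0.05, "x": -0.0224, "y": -0.033, "z": 0, "twist": 0}
    - {"fingers": 0.05, "x": -0.0224, "y": -0.033, "z": 0, "twist": 0}
    - {"fingers": 0.05, "x": -0.0224, "y": -0.033, "z": 0, "twist": 0}

```text
clock: 2.22
ee_pos: [0.5329, 0.0076, 0.2317]
ee_rot: [0.0, 0.008, 1.0, 0.0]
wrist_force: [0.3, 0.1, 0.4]
opening: 0.586
```

Run:
```python
from h import *
s=telemetry.observe(); print(s["joint_positions"],s["ee_pos"])
for n in ["wrist","top"]:
    p,d=read_camera(n); cv2.imwrite(f"pics/{n}1.png",p[:,:,::-1]); np.savez(f"{n}1.npz",p=p,d=d); 
c=camera_params("wrist");print(c)
```

```text
[-0.4329481   0.25864446  0.39995267  1.84127117 -0.11455591  1.06318572
  1.56614525] [0.53293186 0.00764759 0.23165821]
{'fovy': 65.17098320301876, 'cx': 279.99996571515436, 'cy': 215.47673259379863, 'D': array([0.00609303, 0.        , 0.        , 0.        , 0.        ]), 'rvec': array([-2.07398196, -2.02596415, -0.31608313]), 'tvec': array([-0.01486969, -0.5486674 ,  0.21554667])}
```

View pics/wrist1.png

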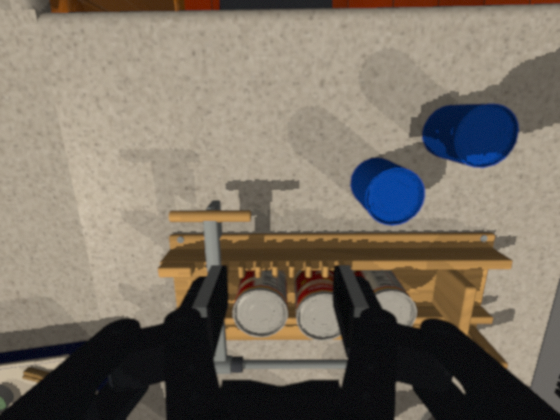

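View pics/top1.png

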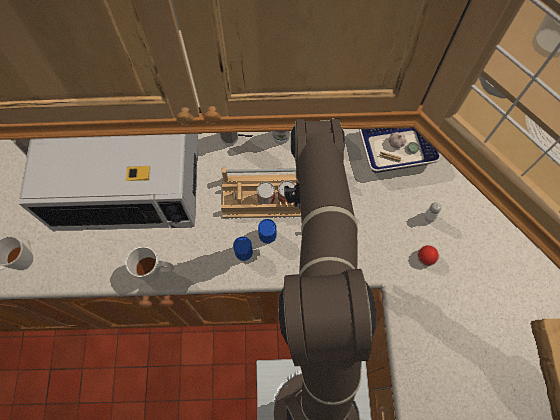

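The wrist view shows the handle crossbar at (170–250, 216), with the arm running along u≈212 from v=222 to 265. The red/white tins are at (260,310), (321,310) and (390,308), and the end plate's near side is at u≈440. I'll measure from a crop.

Run:
```python
from h import *
Z=np.load("wrist1.npz"); p=Z["p"]
cv2.imwrite("pics/w1a.png",cv2.resize(p[195:295,155:285,::-1],None,fx=6,fy=6,interpolation=cv2.INTER_CUBIC))
cv2.imwrite("pics/w1b.png",cv2.resize(p[240:350,400:520,::-1],None,fx=5,fy=5,interpolation=cv2.INTER_CUBIC))
```

```text
(no output)
```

View pics/w1a.png

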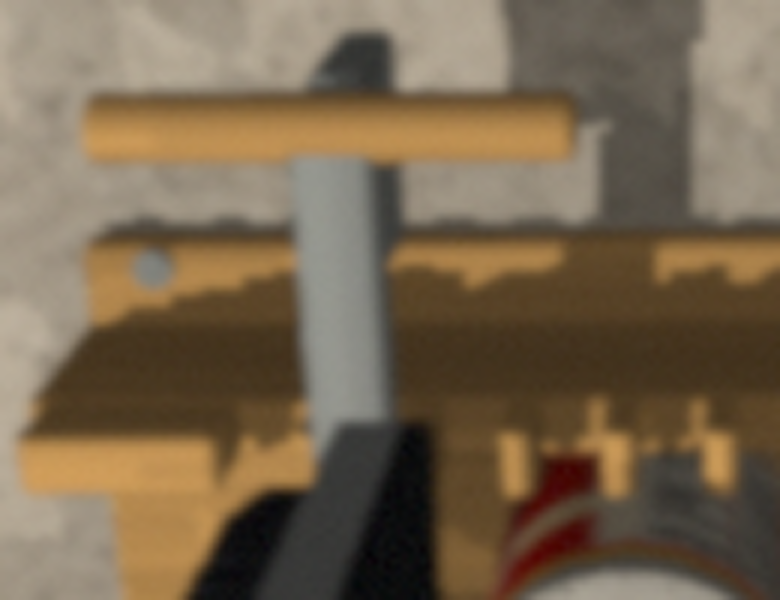

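View pics/w1b.png

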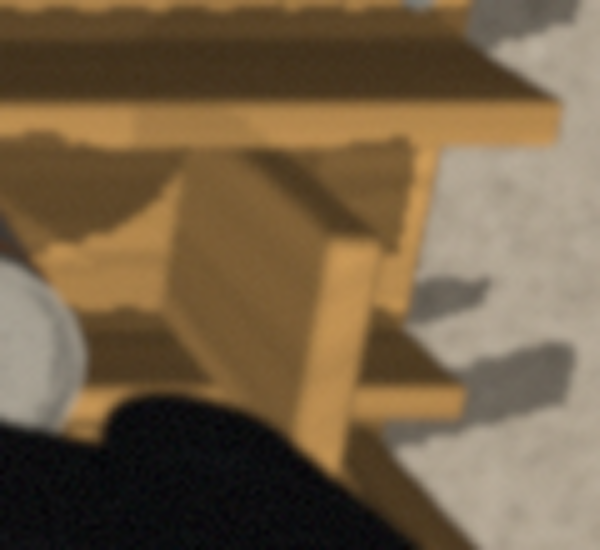

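Run:
```python
from h import *
def A(name,pts,z,o,s): print(name,np.round(atz("wrist",[[(q[0]+.5)/s+o[0]-.5,(q[1]+.5)/s+o[1]-.5] for q in pts],z)[:,:2],4).tolist())
a=((155,195),6); b=((400,240),5)
A("handle ends",[(86,130),(576,128)],.066,*a)
A("arm centre z71",[(335,158),(343,300),(350,410)],.071,*a)
A("rail -y end corners z60",[(22,435),(26,492)],.060,*a)
A("ridges z60",[(512,430),(613,430),(716,430)],.060,*a)
A("rail +y end z60",[(560,101),(558,145)],.060,*b)
A("endplate top tin side z76",[(328,238),(296,440)],.076,*b)
A("endplate top far side z76",[(378,238),(340,460)],.076,*b)
```

```text
handle ends [[0.5537, -0.1076], [0.5552, -0.0272]]
arm centre z71 [[0.5578, -0.066], [0.5828, -0.0669], [0.6029, -0.0675]]
rail -y end corners z60 [[0.6118, -0.1283], [0.623, -0.1292]]
ridges z60 [[0.6128, -0.0419], [0.6132, -0.0242], [0.6136, -0.006]]
rail +y end z60 [[0.6115, 0.2422], [0.6217, 0.2437]]
endplate top tin side z76 [[0.6334, 0.189], [0.6821, 0.1893]]
endplate top far side z76 [[0.6336, 0.1991], [0.6873, 0.1994]]
```

Emit:
carry_out:
  series:
    - {"fingers": 0.05, "x": -0.0163, "y": -0.0237, "z": 0, "twist": 0}
    - {"fingers": 0.05, "x": -0.0163, "y": -0.0237, "z": 0, "twist": 0}
    - {"fingers": 0.05, "x": -0.0163, "y": -0.0237, "z": 0, "twist": 0}
    - {"fingers": 0.05, "x": 0, "y": 0, "z": 0.026, "twist": 0}
    - {"fingers": 0.05, "x": 0, "y": 0, "z": 0.026, "twist": 0}
    - {"fingers": 0.05, "x": 0, "y": 0, "z": 0.026, "twist": 0}
    - {"fingers": 0.05, "x": 0, "y": 0, "z": 0.026, "twist": 0}
    - {"fingers": 0.05, "x": 0, "y": 0, "z": 0.01, "twist": 0}
    - {"fingers": 0.05, "x": 0, "y": 0, "z": 0, "twist": 0}
    - {"fingers": 0.05, "x": 0, "y": 0, "z": 0, "twist": 0}

```text
clock: 3.15
ee_pos: [0.58, -0.0624, 0.1177]
ee_rot: [-0.0, 0.008, 1.0, -0.0]
wrist_force: [0.2, -0.4, 1.0]
opening: 0.583
```

Run:
```python
from h import *
for n in ["wrist"]:
    p,d=read_camera(n); cv2.imwrite(f"pics/{n}2.png",p[:,:,::-1]); np.savez(f"{n}2.npz",p=p,d=d)
s=telemetry.observe(); print(s["ee_pos"]);print(proj("wrist",[s["ee_pos"],s["ee_pos"]*[1,1,0]+[0,0,.071]]))
```

```text
[ 0.5807204  -0.06251683  0.11858203]
[[279.49445372 279.6808557 ]
 [279.58821369 242.03492582]]
```

View pics/wrist2.png

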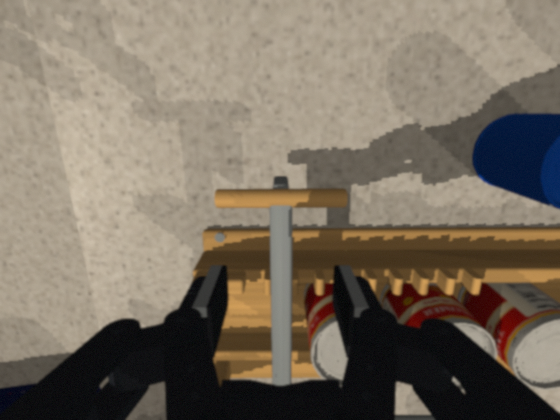

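The arm bar is at u≈280 and the tool axis projects to (279.6, 242), so the sides line up. The grasp sits about 27 mm behind the crossbar and clear of the rail. I'll go down.

Emit:
carry_out:
  series:
    - {"fingers": 0.05, "x": 0, "y": 0, "z": 0.02, "twist": 0}
    - {"fingers": 0.05, "x": 0, "y": 0, "z": 0.02, "twist": 0}
    - {"fingers": 0.05, "x": 0, "y": 0, "z": 0.02, "twist": 0}
    - {"fingers": 0.05, "x": 0, "y": 0, "z": 0.0135, "twist": 0}
    - {"fingers": 0.05, "x": 0, "y": 0, "z": 0, "twist": 0}
    - {"fingers": 0, "x": 0, "y": 0, "z": 0, "twist": 0}
    - {"fingers": 0, "x": 0, "y": 0, "z": 0, "twist": 0}
    - {"fingers": 0, "x": 0, "y": 0, "z": 0, "twist": 0}
    - {"fingers": 0, "x": 0, "y": 0, "z": 0, "twist": 0}
    - {"fingers": 0, "x": 0, "y": 0, "z": 0, "twist": 0}

```text
clock: 4.03
ee_pos: [0.5811, -0.0622, 0.045]
ee_rot: [0.001, 0.008, 1.0, 0.0]
wrist_force: [1.3, 0.9, 1.4]
opening: 0.149
```

Run:
```python
from h import *
p,d=read_camera("wrist"); cv2.imwrite("pics/wrist3.png",p[:,:,::-1])
s=telemetry.observe(); print(s["ee_pos"],s["wrist_force"],s["opening"]*85.4)
```

```text
[ 0.58109606 -0.06227975  0.04489373] [2.40238721 0.13682933 1.79807702] 12.45104825668669
```

View pics/wrist3.png

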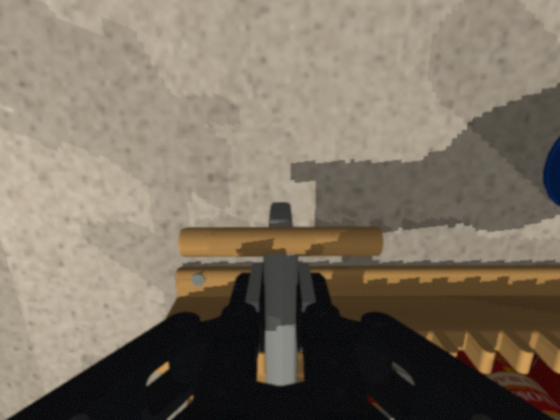

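Emit:
carry_out:
  series:
    - {"fingers": 0, "x": 0, "y": 0, "z": -0.0045, "twist": 0}
    - {"fingers": 0, "x": -0.0002, "y": 0, "z": -0.0045, "twist": 0}
    - {"fingers": 0, "x": -0.0004, "y": 0, "z": -0.0045, "twist": 0}
    - {"fingers": 0, "x": -0.0005, "y": 0, "z": -0.0045, "twist": 0}
    - {"fingers": 0, "x": -0.0006, "y": 0, "z": -0.0045, "twist": 0}
    - {"fingers": 0, "x": -0.0007, "y": 0, "z": -0.0045, "twist": 0}
    - {"fingers": 0, "x": 0, "y": 0, "z": 0, "twist": 0}
    - {"fingers": 0, "x": 0, "y": 0, "z": 0, "twist": 0}
    - {"fingers": 0, "x": 0, "y": 0, "z": 0, "twist": 0}
    - {"fingers": 0, "x": 0, "y": 0, "z": 0, "twist": 0}

```text
clock: 4.92
ee_pos: [0.5825, -0.0623, 0.0706]
ee_rot: [0.0, 0.008, 1.0, 0.0]
wrist_force: [5.0, 1.9, -4.8]
opening: 0.145
```

Run:
```python
from h import *
p,d=read_camera("wrist"); cv2.imwrite("pics/wrist4.png",p[:,:,::-1])
p,d=read_camera("scene"); cv2.imwrite("pics/scene4.png",cv2.resize(p[150:270,200:350,::-1],None,fx=5,fy=5))
s=telemetry.observe(); print(s["ee_pos"],s["ee_rot"],s["wrist_force"],s["opening"]*85.4)
```

```text
[ 0.5824449  -0.06229519  0.0705261 ] [1.43544050e-04 7.74282740e-03 9.99970013e-01 3.83540541e-05] [ 4.84060727  1.32505551 -4.97095218] 12.611932564054818
```

View pics/wrist4.png

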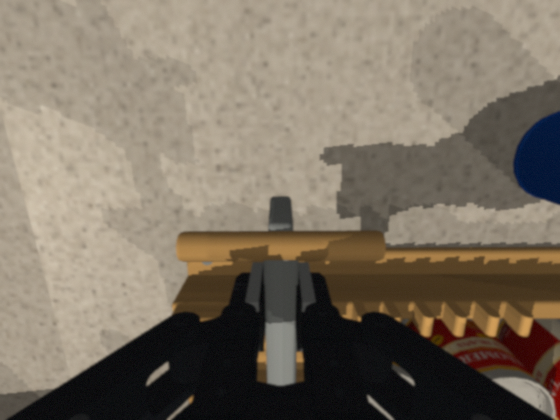

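View pics/scene4.png

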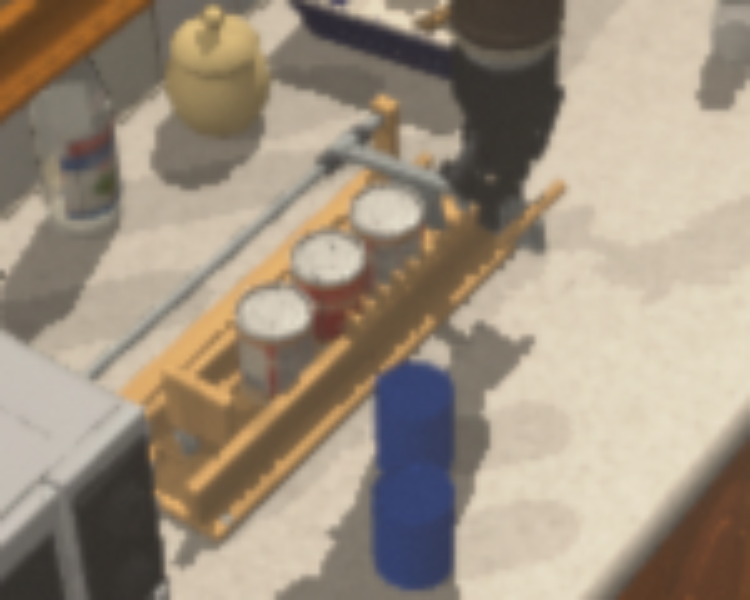

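Emit:
carry_out:
  series:
    - {"fingers": 0, "x": 0, "y": 0.004, "z": 0, "twist": 0}
    - {"fingers": 0, "x": 0, "y": 0.004, "z": 0, "twist": 0}
    - {"fingers": 0, "x": 0, "y": 0.004, "z": 0, "twist": 0}
    - {"fingers": 0, "x": 0, "y": 0.004, "z": 0, "twist": 0}
    - {"fingers": 0, "x": 0, "y": 0.004, "z": 0, "twist": 0}
    - {"fingers": 0, "x": 0, "y": 0.004, "z": 0, "twist": 0}
    - {"fingers": 0, "x": 0, "y": 0.004, "z": 0, "twist": 0}
    - {"fingers": 0, "x": 0, "y": 0.004, "z": 0, "twist": 0}
    - {"fingers": 0, "x": 0, "y": 0.004, "z": 0, "twist": 0}
    - {"fingers": 0, "x": 0, "y": 0.004, "z": 0, "twist": 0}

```text
clock: 5.85
ee_pos: [0.5829, -0.0237, 0.0706]
ee_rot: [0.0, 0.009, 1.0, -0.001]
wrist_force: [4.6, -2.7, -4.8]
opening: 0.155
```

Run:
```python
from h import *
p,d=read_camera("scene"); cv2.imwrite("pics/scene5.png",cv2.resize(p[150:270,200:350,::-1],None,fx=5,fy=5))
s=telemetry.observe(); print(s["ee_pos"],s["wrist_force"],s["opening"]*85.4)
```

```text
[ 0.58287629 -0.02251799  0.07049443] [ 4.7996872  -1.35122145 -4.68087908] 12.714290360134074
```

View pics/scene5.png

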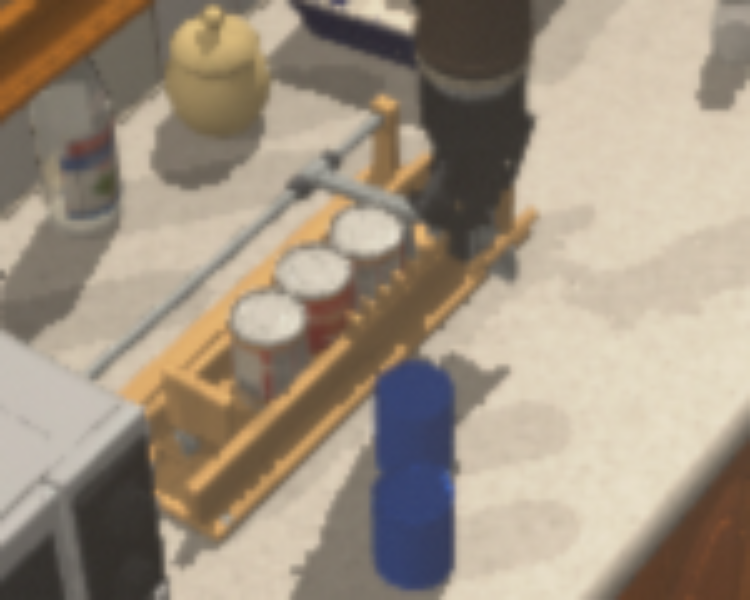

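The stop has moved 40 mm and the tins slide upright ahead of it. 32 mm remain to notch 4.

Emit:
carry_out:
  series:
    - {"fingers": 0, "x": 0, "y": 0.004, "z": 0, "twist": 0}
    - {"fingers": 0, "x": 0, "y": 0.004, "z": 0, "twist": 0}
    - {"fingers": 0, "x": 0, "y": 0.004, "z": 0, "twist": 0}
    - {"fingers": 0, "x": 0, "y": 0.004, "z": 0, "twist": 0}
    - {"fingers": 0, "x": 0, "y": 0.004, "z": 0, "twist": 0}
    - {"fingers": 0, "x": 0, "y": 0.004, "z": 0, "twist": 0}
    - {"fingers": 0, "x": 0, "y": 0.004, "z": 0, "twist": 0}
    - {"fingers": 0, "x": 0, "y": 0.004, "z": 0, "twist": 0}
    - {"fingers": 0, "x": 0, "y": 0, "z": 0, "twist": 0}
    - {"fingers": 0, "x": 0, "y": 0, "z": 0, "twist": 0}

```text
clock: 6.73
ee_pos: [0.5832, 0.0088, 0.0706]
ee_rot: [-0.0, 0.008, 1.0, -0.0]
wrist_force: [4.2, -1.9, -4.4]
opening: 0.148
```

Run:
```python
from h import *
p,d=read_camera("scene"); cv2.imwrite("pics/scene6.png",cv2.resize(p[150:270,200:350,::-1],None,fx=5,fy=5))
p,d=read_camera("wrist"); cv2.imwrite("pics/wrist6.png",p[:,:,::-1])
s=telemetry.observe(); print(s["ee_pos"],s["wrist_force"],s["opening"]*85.4)
```

```text
[0.58321576 0.00892392 0.07063064] [ 3.80092497 -0.8328318  -4.38237911] 12.63654538645033
```

View pics/scene6.png

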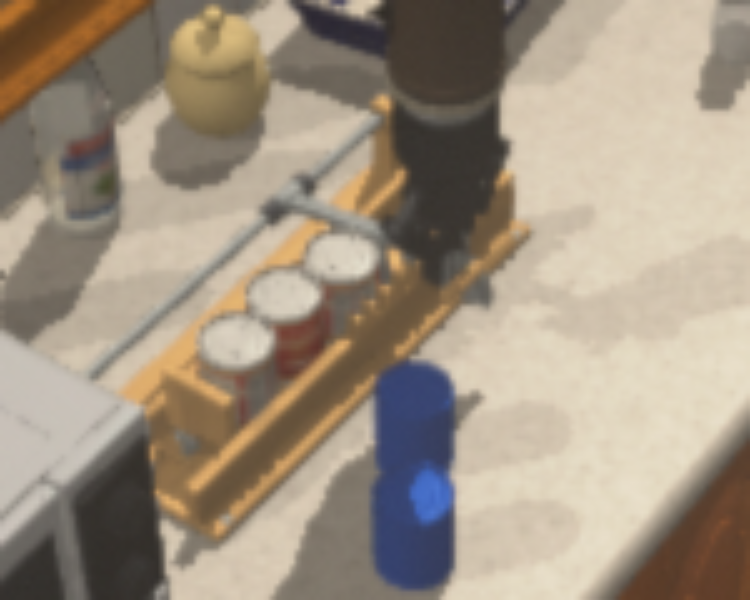

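View pics/wrist6.png

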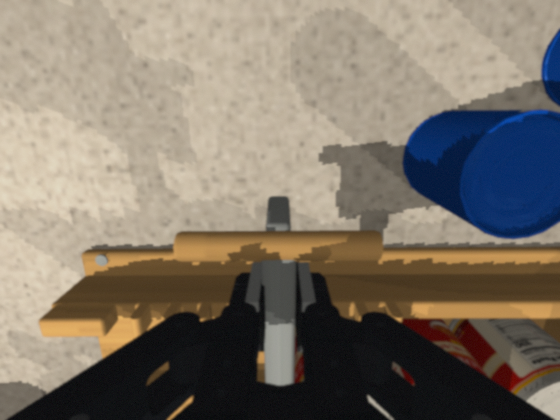

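Emit:
carry_out:
  series:
    - {"fingers": 0, "x": 0.0006, "y": 0.0006, "z": 0.0045, "twist": 0}
    - {"fingers": 0, "x": 0.0006, "y": 0, "z": 0.0045, "twist": 0}
    - {"fingers": 0, "x": 0.0005, "y": 0, "z": 0.0045, "twist": 0}
    - {"fingers": 0, "x": 0.0004, "y": 0, "z": 0.0045, "twist": 0}
    - {"fingers": 0, "x": 0.0003, "y": 0, "z": 0.0045, "twist": 0}
    - {"fingers": 0, "x": 0, "y": 0, "z": 0.003, "twist": 0}
    - {"fingers": 0, "x": 0, "y": 0, "z": 0, "twist": 0}
    - {"fingers": 0, "x": 0, "y": 0, "z": 0, "twist": 0}
    - {"fingers": 0, "x": 0, "y": 0, "z": 0, "twist": 0}
    - {"fingers": 0, "x": 0, "y": 0, "z": 0, "twist": 0}

```text
clock: 7.67
ee_pos: [0.5811, 0.0104, 0.0454]
ee_rot: [0.0, 0.008, 1.0, 0.0]
wrist_force: [0.5, -1.8, 2.6]
opening: 0.153
```

Run:
```python
from h import *
p,d=read_camera("wrist"); cv2.imwrite("pics/wrist7.png",p[:,:,::-1])
s=telemetry.observe(); print(s["ee_pos"],s["wrist_force"],s["opening"]*85.4)
```

```text
[0.5810767  0.01041989 0.04540247] [ 1.98373917 -1.13598202  2.49204326] 12.577791967732093
```

View pics/wrist7.png

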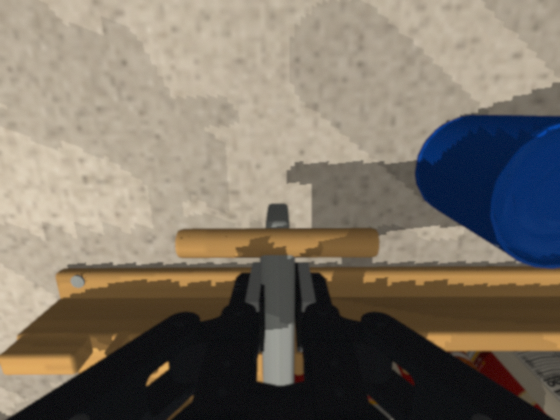

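The stop is down: the view matches the seated one and contact force is low. I'll release and retreat upward.

Emit:
carry_out:
  series:
    - {"fingers": 0.05, "x": 0, "y": 0, "z": 0, "twist": 0}
    - {"fingers": 0.05, "x": 0, "y": 0, "z": 0, "twist": 0}
    - {"fingers": 0.05, "x": 0, "y": 0, "z": 0, "twist": 0}
    - {"fingers": 0.05, "x": 0, "y": 0, "z": 0, "twist": 0}
    - {"fingers": 0.05, "x": 0, "y": 0, "z": 0, "twist": 0}
    - {"fingers": 0.05, "x": 0, "y": 0, "z": -0.02, "twist": 0}
    - {"fingers": 0.05, "x": 0, "y": 0, "z": -0.03, "twist": 0}
    - {"fingers": 0.05, "x": 0, "y": 0, "z": -0.04, "twist": 0}
    - {"fingers": 0.05, "x": 0, "y": 0, "z": -0.04, "twist": 0}
    - {"fingers": 0.05, "x": 0, "y": 0, "z": -0.04, "twist": 0}

```text
clock: 8.55
ee_pos: [0.5803, 0.01, 0.2169]
ee_rot: [-0.001, 0.008, 1.0, -0.0]
wrist_force: [1.4, 0.2, -0.3]
opening: 0.586
```

Emit:
carry_out:
  series:
    - {"fingers": 0.05, "x": 0.03, "y": -0.02, "z": 0, "twist": 0}
    - {"fingers": 0.05, "x": 0.03, "y": -0.028, "z": 0, "twist": 0}
    - {"fingers": 0.05, "x": 0.03, "y": -0.028, "z": 0, "twist": 0}
    - {"fingers": 0.05, "x": 0, "y": -0.04, "z": 0, "twist": 0}
    - {"fingers": 0.05, "x": 0, "y": -0.04, "z": 0, "twist": 0}
    - {"fingers": 0.05, "x": 0, "y": -0.04, "z": 0, "twist": 0}
    - {"fingers": 0.05, "x": 0, "y": -0.04, "z": 0, "twist": 0}
    - {"fingers": 0.05, "x": 0, "y": 0, "z": 0, "twist": 0}
    - {"fingers": 0.05, "x": 0, "y": 0, "z": 0, "twist": 0}
    - {"fingers": 0.05, "x": 0, "y": 0, "z": 0, "twist": 0}

```text
clock: 9.38
ee_pos: [0.4871, -0.2239, 0.215]
ee_rot: [-0.0, 0.008, 1.0, 0.0]
wrist_force: [0.2, 0.8, -0.7]
opening: 0.584
```

Run:
```python
from h import *
p,d=read_camera("top"); np.savez("top8.npz",p=p,d=d)
cv2.imwrite("pics/top8.png",cv2.resize(p[150:265,210:360,::-1],None,fx=5,fy=5,interpolation=cv2.INTER_CUBIC))
p,d=read_camera("scene"); cv2.imwrite("pics/scene8.png",cv2.resize(p[150:270,200:350,::-1],None,fx=5,fy=5))
s=telemetry.observe(); print(s["ee_pos"],s["wrist_force"],s["opening"]*85.4)
```

```text
[ 0.48754223 -0.22274487  0.21505738] [ 0.19715523  0.2235696  -0.13786706] 49.764209194919154
```

View pics/top8.png

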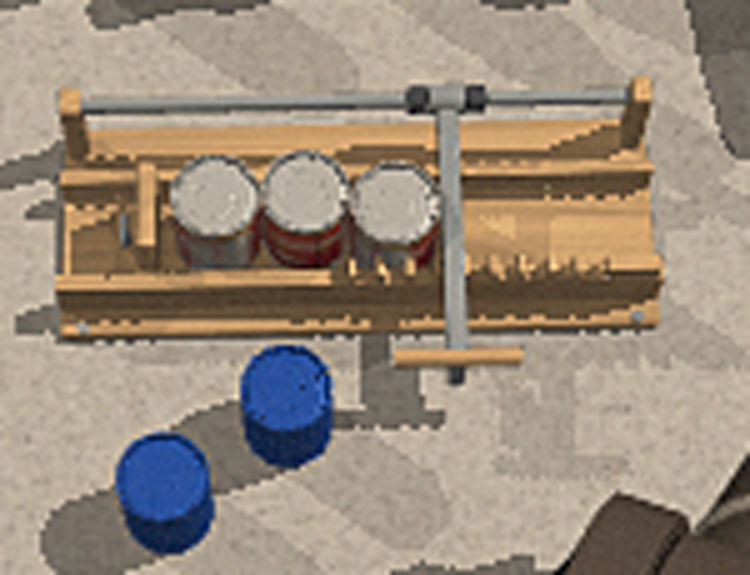

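View pics/scene8.png

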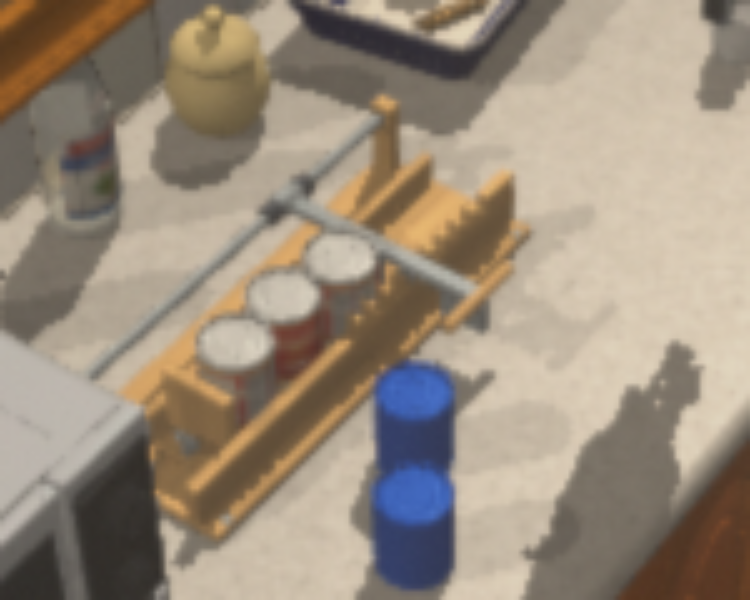

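Run:
```python
from h import *
c=lambda q:[(q[0]+.5)/5+210-.5,(q[1]+.5)/5+150-.5]
def A(name,pts,z):
    W=atz("top",[c(q) for q in pts],z)[:,:2]-[.658,.067]; t=-.016
    print(name,np.round(W@np.array([[np.cos(t),-np.sin(t)],[np.sin(t),np.cos(t)]]),4).tolist())
A("handle ends",[(394,357),(523,355)],.066)
A("arm",[(458,340),(448,115)],.071)
A("tins",[(215,196),(306,191),(394,203)],.082)
A("end",[(157,164),(155,246)],.076)
for f in ["top0","top8"]:
    d=np.load(f+".npz")["d"]; vs,us=np.mgrid[215:228,280:345]; P=cloud("top",d,us.ravel(),vs.ravel())
    m=(P[:,2]>.05)&(P[:,0]<.562)&(P[:,0]>.53)&(P[:,1]<.06); print(f,m.sum(),np.median(P[m],0),np.percentile(P[m][:,2],[10,90]))
```

```text
handle ends [[-0.1048, -0.0195], [-0.1049, -0.0996]]
arm [[-0.0962, -0.0593], [0.0596, -0.0586]]
tins [[-0.0003, 0.0911], [0.0021, 0.0336], [-0.0072, -0.0217]]
end [[0.0255, 0.1283], [-0.0315, 0.129]]
top0 117 [ 0.54967297 -0.06059724  0.06879729] [0.06315324 0.07254328]
top8 109 [0.54954512 0.01028893 0.06934137] [0.06325662 0.07422561]
```

```bash
python3 -c "
from cell import r
print(r.close_job())"
```

```text
the job is handed in; nothing more can be done
None
```

I moved the stop from notch 0 to notch 4, the tightest one the 172 mm row allows, and handed the job in at about 9.5 s; no verdict was reported. I pinched the stop arm from above and lifted it about 0.17 rad. I then slid it 72 mm towards the end plate, lowered it, let go and backed away.

**Last checks (top camera):**
- **Gap:** the stop face is about 184 mm from the end plate, under the 196 mm limit. The next notch would leave about 166 mm, too little for the row.
- **Seating:** the handle is at the same height as at the start (69 mm both times, within noise), so the stop sits fully down. Its centre line is at rack y ≈ -59 mm, where notch 4 is centred at -58 mm.
- **Tins:** all three stand upright between the stop and the end plate, within about 7 mm of mid-lane.
- **Other objects:** the blue look-alike tins did not move. My moves stayed clear of the mug, shaker and egg timer, though I did not measure those three again at the end.

**Disagreement:** the wrist and top cameras differed by about 5 mm in y. The distances between parts agreed to within about 3 mm, so the choice of notch is not affected.

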